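# Hold the ink mill's lid at the pulse mark

## Task

Pull the ink mill's lid, an aluminium disc with a blue grip bar and a scraper blade, straight up out of the small green-and-white drip tub, lower the blade into the mill until the lid sits down with its two tabs through the gaps in the black collar, and twist it clockwise to the green marks: half of its travel, where the mill pulses, well short of the click at the red marks that would lock it running. A spring turns the lid back when it is let go, so finish with the lid still gripped and held steady at the green marks, and leave the tub standing and everything else where it is.

Things in the scene. Friction and masses are not known exactly. Their poses are not given: they have to be found in the camera images.
- lid: Ink mill's lid: aluminium disc 83 mm across, 14 mm thick, upright blue grip bar on top. Origin: centre of the disc's underside, z up, x along the bar. Below hangs a 10 mm rod with a flat blade (24 mm wide along x, 4 mm thick), its foot 74 mm below the origin. Alike after a half turn. 0.11 to 0.22 kg. At the start it hangs in the drip tub, disc lying loosely on the rim.
- lid_grip (a point): Where to grip the lid: on its axis, 36 mm above its origin. The blue bar is 64 mm long along the lid's x, 12 mm thick along y (close the fingers along y) and stands from 14 to 44 mm above the lid's origin.
- lid_tab (a point): Tip of the tab at the lid's +x, 49.5 mm from the axis; its twin is at -x, both in line with the bar and white ticks. Tabs: 11 mm wide, 5 mm thick, level with the disc's underside, lower corners bevelled.
- drip_tub: Small open tub, white with green ink stains, 67 mm across, 85 mm high, inner radius about 20 mm at the bottom and 27 mm at the rim, loose, upright. Origin: centre of its underside.
- mill: Bench ink mill, fixed: grey motor foot 136 mm across, steel bowl 112 mm (bore 70 mm, floor at 38 mm), black bayonet collar 115 mm across, its top at 130 mm. Origin: centre of its underside on the bench, z up, x through the collar's two gaps (white ticks). Alike after a half turn.
- mill_seat (a point): Centre of the ledge on the mill's axis, 118 mm above the bench, where the seated lid's underside lies; axes as the mill's. The collar round it has a lip of inner radius 44.5 mm, 7 to 12 mm above the ledge, under which the tabs turn.
- mill_gap (a point): Middle of the gap in the lip at the mill's +x, on the collar's top face, 48 mm from the axis; its twin is at -x. Gaps are 18 mm wide: the lid's tabs go down through them, with about 3 mm of play all round.
- mill_green (a point): Green mark on the collar's top, 35 degrees clockwise (seen from above) from the +x gap; its twin is half a turn on. The lid's bar points at them when the lid is twisted to half travel: lid yaw = mill yaw - 0.61 rad. Near 47 degrees two sprung balls begin to resist; at 70 degrees, red marks, the lid clicks locked.
- switch_ring (a joint): Spring ring under the collar's lip, rad, 0 at rest, growing clockwise to 1.2. The tabs meet its dogs after about 0.09 rad of free twist and push it; it pushes back with 0.06 N m, growing by 0.15 N m per rad. Reads about 0.52 with the lid at the green marks; past 0.98 the lid locks. Orange nibs outside the collar move with it.
- tan_cup: Brown ink cup with a purple lid, 108 mm across, 94 mm high; origin under its centre; a bystander.
- thinner: White bottle with a red cap, 78 mm across, 178 mm high; origin under its centre; a bystander.
- lid_orange: Orange snap lid lying flat, 86 mm across, 10 mm high; a bystander.
- lid_white: White snap lid with red ink on it, lying flat, 112 mm across, 10 mm high; a bystander.
- brush: Flat paint brush with a red handle, lying, 219 x 25 x 10 mm, along its x; a bystander.
- film_roll: Grey roll of film, lying, 120 mm long, 34 mm across, along its x; a bystander.
Mind the look-alikes: they are no part of the job. What is shaped like the lid but turquoise is not meant.

How it is judged:
By the outcome, as a careful person would: the job done as asked, in the order asked, and still so for the second after the job is handed in, while the arm keeps its last pose, push and grip.
It also fails if it takes over 48 s, if anything falls off the work surface, if the arm or the gripper's body presses on something with over 40 N, if the wrist force passes 120 N, or if a joint passes its speed limit or range.

## Robot

A 6-joint arm with a two-finger parallel gripper is mounted at the origin on a cart in front of the work surface, level with it; the furniture and walls round the work are solid. World frame = base frame: x ahead of the robot, y to its left, z up, the work surface at z = 0. Lengths are in m, angles in degrees, forces in N, time in s.
With the tool pointing down it reaches from about 0.4 to 0.825 m from the base axis. Payload 7 kg.
Tool frame: the origin (TCP) lies midway between the tips of the shut fingers; the grasp point (between the pads) lies r.grip_depth behind it (r.grip_depth is the distance from the TCP to the grasp point, in m); z points along the fingers, y is the line along which they close (so a half turn about z gives the same grasp; the last joint's range is limited). The gripper opens to 88 mm and grips with 3 to 60 N. Pads are 19 mm wide; open, the fingers measure 130 mm over their backs; the gripper's body (78 mm by 193 mm) begins 47 mm behind the grasp point.
Start: joints at [84.173, 20.546, 0.682, 0, -70.136, -16.507], TCP at [0.257, 0.624, 0.227] pointing down, gripper open.
Joint ranges: [-176.03, 176.03], [-82.01, 121.73], [-58.28, 71.71], [-173.87, 95.51], [-174.79, -0.11], [-173.66, 173.66]. Speed limits (degrees/s): [136.94, 136.94, 172.46, 180, 180, 180].

## Interface

Orientations are given as [roll, pitch, yaw] about the fixed x, y, z axes, in that order (R = Rz(yaw) Ry(pitch) Rx(roll)).
In Python, from plant import r gives the robot as it stands.
- The arm moves only by the tool move_tool, called after "Call:" in YAML: its name, and indented under it one key for each argument. Schema: {"type":"object","properties":{"increments":{"type":"array","items":{"type":"number"},"minItems":6,"maxItems":72},"jaw":{"type":"number"},"force":{"type":"number"},"only":{"type":"string"},"quiet":{"type":"boolean"},"lines":{"type":"string"}},"required":["increments"],"additionalProperties":false}. increments is one flat list of numbers that holds 1 to 12 rows one after another, with no inner brackets; each row has 6 numbers: dx, dy, dz in m, then a rotation vector rx, ry, rz in degrees; each row is the pose to reach, as a shift and turn from the pose commanded when the call began, along the tool's axes at that moment; what a row does not reach only later rows make up. A row lasts 1/12 s, in which the tool goes at most 0.0417 m and 7.16 degrees, less where a joint would pass 70% of its speed; a pose out of reach is approached as far as the arm can. jaw is the finger opening in m, set as the call begins (left out keeps the last). The fingers move at their own pace and stop on an object; force is the grip in N (left out, the last holds). Time passes only in rows, so rows that do not move let the fingers close. The tool returns the time, the measured TCP pose, the force, the opening and the grip force at its end. only (a regular expression) keeps the lines of the reply that match it, lines (a string "A,B") keeps lines A to B, and quiet returns only ok. Input that does not fit is refused with a message, and nothing moves.
- r.get_state(): the state, without advancing time (a new reading comes with each control period).
- r.capture(name): name is "side" or "top" or "wrist"; returns a dict with "frame" (480x640x3 uint8, red, green, blue), "z_map" (480x640 float32, m along the optical axis (not along the pixel's ray), 0 where there is no reading), "fx", "fy", "cx", "cy" (pixels), "cam_to_world" (4x4, takes a point from camera to world coordinates). Camera axes: x right, y down, z forward; pixel columns grow to the right and rows downward; lengths in m; the calibration is good to about 2 mm. A picture is of the moment at which its call begins.
- r.close_job(): hands the job in; it is judged then, once.
The state is a dict: "time_s": time; "joints": joint angles; "qd": joint speeds; "joint_torque": joint torques, N m; "tcp_pos": TCP position; "eef_rot": TCP orientation; "contact_force": force on the tool from outside, world axes, zero at the start; "moment": the same for the moment, N m; "gripper_width": finger opening in m; "gripper_force": force on a finger pad.
Only numpy, scipy, OpenCV 4.12 (cv2) and the standard library are available. Lean on these libraries where they do the work, as an engineer would, in place of code of your own. Each camera call takes 0.05 s, during which the arm holds its last target. There are 200 camera calls.

## Working session

There is one attempt and no reset: what is moved stays moved. The work goes in short steps, Python scripts to look and compute and a tool call to move; the robot and the scene stay as the last step left them, time stands still between calls to the robot, and variables do not carry over. Pictures are saved under pics/ and viewed, at most 10 in all, crops included, and the job is handed in when it is done.

```bash
mkdir -p pics; ls; cat > h.py <<'E'
import numpy as np, cv2, pickle
from plant import r
def cap(n,tag):
    c=r.capture(n); pickle.dump(c,open(f'pics/{tag}.pkl','wb')); cv2.imwrite(f'pics/{tag}.png',c['frame'][:,:,::-1]); return c
def load(tag): return pickle.load(open(f'pics/{tag}.pkl','rb'))
def ray(c,u,v):
    M=np.array(c['cam_to_world']); d=M[:3,:3]@np.array([(u-c['cx'])/c['fx'],(v-c['cy'])/c['fy'],1]); return M[:3,3],d
def onz(c,u,v,z):
    o,d=ray(c,u,v); return o+d*(z-o[2])/d[2]
def cloud(c):
    z=c['z_map']; v,u=np.mgrid[:480,:640]; P=np.stack([(u-c['cx'])/c['fx']*z,(v-c['cy'])/c['fy']*z,z],-1)
    M=np.array(c['cam_to_world']); W=P@M[:3,:3].T+M[:3,3]; W[z==0]=np.nan; return W
E
python3 - <<'E'
from h import *
print(r.get_state(), r.grip_depth)
a=cap('top','t0');b=cap('side','s0')
for c in(a,b):print(np.round(c['cam_to_world'],3),c['fx'])
E
```

```text
pics
{'time_s': 0.0, 'joints': array([ 8.41712751e+01,  2.05917334e+01,  6.34212183e-01, -1.96503317e-02,
       -7.01349241e+01, -1.65068973e+01]), 'qd': array([ 0.0643252 ,  0.06675197,  0.02920075, -0.05533261,  0.08666807,
        0.01567833]), 'joint_torque': array([ 4.19389371e-04, -5.82715809e+01,  2.93070495e+01,  6.99703753e+00,
        6.97188894e-03, -1.59509377e-04]), 'tcp_pos': array([0.25636406, 0.62390378, 0.22562412]), 'eef_rot': array([ 1.79906116e+02, -8.55783778e-03, -2.23423074e+01]), 'contact_force': array([ 0.07804871,  0.1384365 , -0.29668367]), 'moment': array([-0.01140281, -0.01718791, -0.03912123]), 'gripper_force': 0.0, 'gripper_width': 0.08750745433812893} 0.0188
[[ 0.287 -0.921  0.264  0.172]
 [-0.958 -0.276  0.082 -0.118]
 [-0.002 -0.276 -0.961  1.465]
 [ 0.     0.     0.     1.   ]] 492.0753950970505
[[ 0.995 -0.058  0.078  0.444]
 [-0.097 -0.524  0.846 -1.006]
 [-0.008 -0.85  -0.527  0.715]
 [ 0.     0.     0.     1.   ]] 516.3042416940502
```

View pics/t0.png

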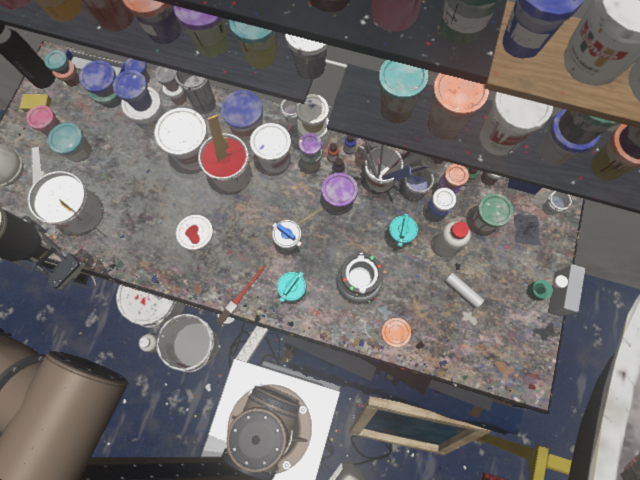

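View pics/s0.png

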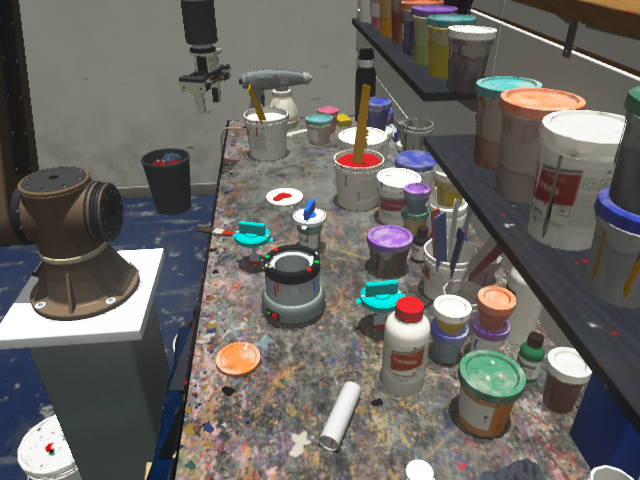

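The top view shows three lid-shaped things: an aluminium disc with a blue bar on a small white and green tub at (287,235), and turquoise ones at (291,287) and (403,230). The one at (287,235) fits, since it is aluminium with a blue bar and sits in the drip tub. The side view shows it at (309,213). The mill is at (360,277) in top and (292,280) in side. I'll confirm with an enlarged crop.

```bash
python3 - <<'E'
from h import *
a=load('t0')['frame'];b=load('s0')['frame']
A=cv2.resize(a[205:325,260:420],(800,600),interpolation=3)[:, :]
A=cv2.resize(a[210:310,265:391],None,fx=4,fy=4,interpolation=3)
B=cv2.resize(b[190:330,255:335],None,fx=3.6,fy=3.6,interpolation=3)
H=600;o=np.zeros((H,800,3),np.uint8);o[:A.shape[0],:A.shape[1]]=A;o[:B.shape[0],506:506+B.shape[1]]=B[:, :294]
cv2.imwrite('pics/c1.png',o[:,:,::-1])
for n in('t0','s0'):
    c=load(n);W=cloud(c);h=cv2.cvtColor(c['frame'],cv2.COLOR_RGB2HSV)
    box=(slice(205,260),slice(262,315)) if n=='t0' else (slice(190,235),slice(285,335))
    m=np.zeros((480,640),bool);m[box]=True
    bl=m&(h[...,0]>100)&(h[...,0]<125)&(h[...,1]>150)&(h[...,2]>90)
    P=W[bl];print(n,'blue',bl.sum(),np.nanmedian(P,0),np.nanpercentile(P[:,2],[5,50,95]))
    t=P[P[:,2]>np.nanpercentile(P[:,2],60)];q=t[:,:2]-t[:,:2].mean(0);w,v=np.linalg.eigh(q.T@q);print(' top',t.mean(0),np.degrees(np.arctan2(v[1,1],v[0,1])))
    bx=(slice(245,310),slice(330,390)) if n=='t0' else (slice(235,330),slice(255,330))
    m[:]=False;m[bx]=True
    z=W[...,2];P=W[m&(z>.122)&(z<.138)];P=P[~np.isnan(P[:,0])]
    (x,y),rad=cv2.minEnclosingCircle(P[:,:2].astype(np.float32));print(' mill',len(P),x,y,rad,np.median(P[:,2]))
E
```

```text
t0 blue 3 [0.53237755 0.10472154 0.12673014] [0.12247728 0.12673014 0.12765271]
 top [0.52882485 0.10013681 0.12775522] 90.0
 mill 558 0.47442030906677246 -0.1261076033115387 0.05854548141360283 0.13008199426935696
s0 blue 110 [0.52789955 0.10248348 0.128735  ] [0.10344286 0.128735   0.13277216]
 top [0.52762473 0.11210009 0.13124618] 68.36581367345934
 mill 836 0.47288778424263 -0.12656719982624054 0.060030143707990646 0.13139733023554423
```

View pics/c1.png

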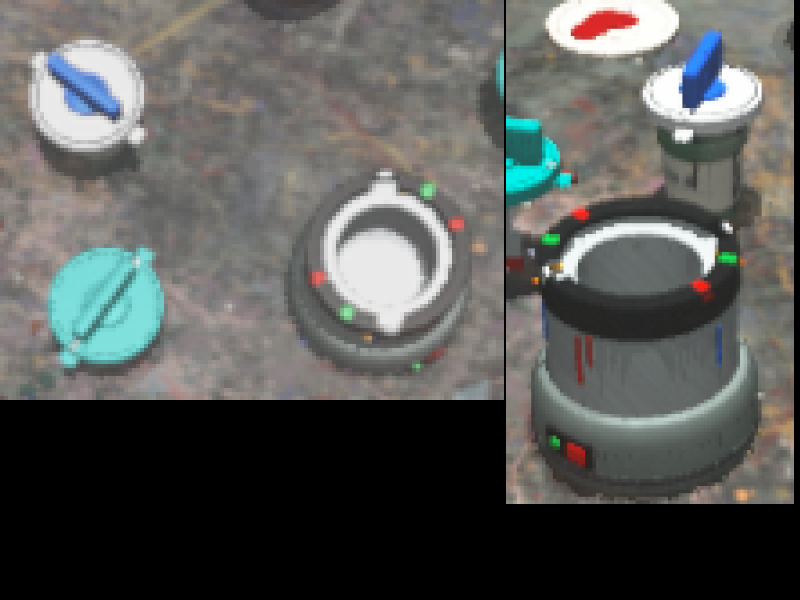

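The crop confirms it: aluminium disc with blue bar on the white/green tub at top-crop (87,88), tabs at (38,62) and (138,135). The mill's white ticks are at (385,178) and (391,325), green at (428,190)/(347,313) and red at (457,224)/(318,278). Next I check the clearance on the way over.

```bash
python3 - <<'E'
from h import *
W=np.concatenate([cloud(load(n)).reshape(-1,3) for n in('t0','s0')]);W=W[~np.isnan(W[:,0])]
A=np.array([.257,.624]);B=np.array([.53,.105])
def corr(A,B,w,lo=.02):
    d=B-A;L=np.linalg.norm(d);d/=L;q=W[:,:2]-A;s=q@d;t=q@[-d[1],d[0]]
    for k in np.arange(0,L+.1,.05):
        m=(s>k-.1)&(s<k+.1)&(abs(t)<w)&(W[:,2]>lo);P=W[m];print(round(k,2),np.round(A+d*k,2),np.round(sorted(P[:,2])[-5:-4],3) if len(P)>5 else '')
corr(A,B,.12); print(); corr(B,np.array([.474,-.126]),.12)
# shelf extent
P=W[(W[:,2]>.2)&(W[:,2]<1.2)&(abs(W[:,1])<.35)&(W[:,0]>.35)];
for y in np.arange(-.3,.35,.1):
    m=abs(P[:,1]-y)<.05;print(round(y,1),'minx z>.2',np.percentile(P[m,0],1).round(3), P[m][np.argmin(P[m,0])].round(3))
a=load('t0');h=cv2.cvtColor(a['frame'],cv2.COLOR_RGB2HSV)
# tub lid disc via side & top rays
for n,uv in(('t0',(265+87/4,210+97/4)),('s0',(255+(702-506)/3.6,190+97/3.6))):print(n,onz(load(n),*uv,.101).round(4))
for uv in((265+50/4,210+60/4),(265+118/4,210+112/4)):print(onz(a,*uv,.131).round(4))
for uv in((361.25,254.5),(362.75,291.2)):print(onz(a,*uv,.130).round(4))
E
```

```text
0.0 [0.26 0.62] [0.559]
0.05 [0.28 0.58] [0.559]
0.1 [0.3  0.54] [0.559]
0.15 [0.33 0.49] [0.559]
0.2 [0.35 0.45] 
0.25 [0.37 0.4 ] 
0.3 [0.4  0.36] 
0.35 [0.42 0.31] 
0.4 [0.44 0.27] 
0.45 [0.47 0.23] [0.103]
0.5 [0.49 0.18] [0.134]
0.55 [0.51 0.14] [0.134]
0.6 [0.54 0.09] [0.134]
0.65 [0.56 0.05] [0.135]

0.0 [0.53 0.1 ] [0.134]
0.05 [0.52 0.06] [0.134]
0.1 [0.51 0.01] [0.134]
0.15 [ 0.49 -0.04] [0.136]
0.2 [ 0.48 -0.09] [0.136]
0.25 [ 0.47 -0.14] [0.136]
0.3 [ 0.46 -0.19] [0.136]
-0.3 minx z>.2 0.782 [ 0.78  -0.342  0.63 ]
-0.2 minx z>.2 0.758 [ 0.741 -0.179  0.237]
-0.1 minx z>.2 0.782 [ 0.765 -0.089  0.205]
0.0 minx z>.2 0.782 [0.78  0.033 0.308]
0.1 minx z>.2 0.783 [0.781 0.137 0.656]
0.2 minx z>.2 0.783 [0.781 0.219 0.658]
0.3 minx z>.2 0.699 [0.688 0.348 0.265]
t0 [0.5268 0.1114 0.101 ]
s0 [0.5267 0.1016 0.101 ]
[0.5376 0.1401 0.131 ]
[0.5148 0.082  0.131 ]
[ 0.5228 -0.1113  0.13  ]
[ 0.4242 -0.143   0.13  ]
```

The route is clear: nothing above 0.14 m outside the arm itself. The bar's yaw is about 68.6° at (0.527,0.108), and the mill's about 17.8° at (0.474,-0.126). I move to a hover above the lid, turning the tool to yaw -111°.

Call:
move_tool:
  increments: [0.037, 0.031, 0, 0, 0, 6, 0.074, 0.062, 0, 0, 0, 13, 0.11, 0.093, 0, 0, 0, 20, 0.145, 0.122, 0, 0, 0, 27, 0.18, 0.151, -0.01, 0, 0, 34, 0.215, 0.18, -0.01, 0, 0, 41, 0.25, 0.21, -0.01, 0, 0, 48, 0.285, 0.24, -0.02, 0, 0, 55, 0.32, 0.27, -0.02, 0, 0, 62, 0.35, 0.295, -0.02, 0, 0, 69, 0.38, 0.32, -0.02, 0, 0, 76, 0.4, 0.336, -0.02, 0, 0, 82]
  jaw: 0.06
  force: 20

```text
time_s: 1.1
tcp_pos: [0.4881, 0.1802, 0.2466]
eef_rot: [-180.0, 0.0, -104.7]
contact_force: [0.7, 0.4, -0.5]
gripper_width: 0.0602
gripper_force: 0.0
```

```bash
python3 - <<'E'
from h import *
s=r.get_state();print(s['tcp_pos'],s['eef_rot'],s['joints'],s['time_s'])
E
```

```text
[0.48805138 0.18018933 0.24655307] [-1.79993539e+02  2.59083031e-02 -1.04671780e+02] [ 4.18907320e+01  5.10405849e+00 -1.68590402e+01 -9.58168540e-03
 -6.80117214e+01 -5.65589281e+01] 1.1
```

```bash
python3 - <<'E'
from h import *
c=cap('wrist','w1');s=r.get_state();print(s['tcp_pos'],s['eef_rot']);print(np.round(c['cam_to_world'],3),c['fx'])
E
```

```text
[0.49009307 0.17499145 0.24637742] [-1.79985312e+02 -9.99311514e-02 -1.05246404e+02]
[[-0.967  0.243  0.071  0.469]
 [ 0.253  0.929  0.27   0.107]
 [-0.     0.279 -0.96   0.405]
 [ 0.     0.     0.     1.   ]] 409.8063147058122
```

View pics/w1.png

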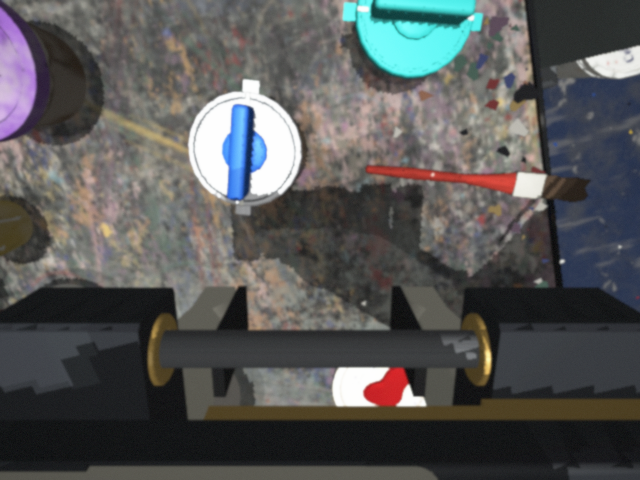

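The wrist view shows the lid's disc centred near (245,150), blue bar from (241,105) to (236,198), tabs at (251,87) and (243,208); the turquoise decoy is at (412,30). I measure by mask and rays.

```bash
cat >> h.py <<'E'
def lidmeas(tag,box):
    c=load(tag);W=cloud(c);h=cv2.cvtColor(c['frame'],cv2.COLOR_RGB2HSV);m=np.zeros((480,640),bool);m[box[1]:box[3],box[0]:box[2]]=True
    bl=m&(h[...,0]>100)&(h[...,0]<125)&(h[...,1]>130);z=W[...,2]
    zt=np.nanpercentile(z[bl],90);T=bl&(z>zt-.006);P=W[T]
    (cx,cy),(w,hh),an=cv2.minAreaRect(P[:,:2].astype(np.float32)*1000);bx=cv2.boxPoints(((cx,cy),(w,hh),an))
    e=[bx[1]-bx[0],bx[2]-bx[1]];e=max(e,key=np.linalg.norm)
    print(tag,'bar top z',zt.round(4),'centre',round(cx/1000,4),round(cy/1000,4),'size',round(w,1),round(hh,1),'yaw',round(np.degrees(np.arctan2(e[1],e[0]))%180,1),T.sum())
    d=m&(h[...,1]<60)&(h[...,2]>130)&(z>zt-.045)&(z<zt-.02);
    cn=max(cv2.findContours((d|bl).astype(np.uint8),0,2)[0],key=cv2.contourArea);
    dz=np.nanmedian(z[d]);Q=np.array([onz(c,*p[0],dz)[:2] for p in cn])
    ctr=np.median(Q,0)
    for _ in range(5):
        k=abs(np.linalg.norm(Q-ctr,axis=1)-.0415)<.003;q=Q[k]
        s=np.linalg.lstsq(np.c_[2*q,np.ones(len(q))],(q**2).sum(1),rcond=None)[0];ctr=s[:2]
    print('  disc z',dz.round(4),'centre',ctr.round(4),'rad',np.sqrt(s[2]+ctr@ctr).round(4),k.sum())
    f=np.linalg.norm(Q-ctr,axis=1);t=Q[f>.0465]-ctr;a=np.degrees(np.arctan2(t[:,1],t[:,0]))*2
    print('  tabs yaw',round(np.degrees(np.angle(np.exp(1j*np.radians(a)).mean()))/2%180,1),len(t),f.max().round(4))
E
python3 - <<'E'
from h import *
lidmeas('w1',(175,70,315,225))
lidmeas('s0',(285,190,335,235))
E
```

```text
w1 bar top z 0.1294 centre 0.5271 0.1134 size 61.9 12.5 yaw 68.9 1633
  disc z 0.0988 centre [0.5269 0.1132] rad 0.0407 164
  tabs yaw 69.4 11 0.0487
s0 bar top z 0.1315 centre 0.5269 0.1117 size 65.5 12.0 yaw 68.7 67
  disc z 0.1013 centre [0.5219 0.1225] rad 0.0421 5
  tabs yaw 86.2 40 0.0777
```

Call:
move_tool:
  increments: [0, 0, 0, 0, 0, 0, 0, 0, 0, 0, 0, 0, 0, 0, 0, 0, 0, 0]

```text
time_s: 1.4
tcp_pos: [0.4875, 0.1825, 0.2461]
eef_rot: [180.0, -0.0, -104.3]
contact_force: [0.4, 1.2, -0.0]
gripper_width: 0.06
gripper_force: 0.0
```

```bash
cat >> h.py <<'E'
from scipy.spatial.transform import Rotation as Ro
def go(x,y,z,yaw):
    s=r.get_state();R=Ro.from_euler('xyz',s['eef_rot'],degrees=True);T=Ro.from_euler('xyz',[180,0,yaw],degrees=True)
    print('now',s['tcp_pos'].round(4),s['eef_rot'].round(2),'F',s['contact_force'].round(1),'M',s['moment'].round(2))
    print('delta tool',R.inv().apply(np.array([x,y,z])-s['tcp_pos']).round(4),(R.inv()*T).as_rotvec(degrees=True).round(2))
E
python3 -c "
from h import *
go(.527,.113,.16,-111.1)"
```

```text
now [0.4875 0.1825 0.2461] [ 179.98   -0.   -104.28] F [ 0.4  1.2 -0. ] M [ 0.1  -0.04  0.03]
delta tool [ 0.0576 -0.0554  0.0861] [ 0.02 -0.01  6.82]
```

```bash
python3 - <<'E'
from h import *
cap('wrist','w2');lidmeas('w2',(160,60,330,240));go(.527,.113,.16,-111.1)
E
```

```text
w2 bar top z 0.1293 centre 0.5273 0.1137 size 62.4 12.4 yaw 68.6 1651
  disc z 0.0989 centre [0.5269 0.1133] rad 0.0407 168
  tabs yaw 68.2 12 0.0487
now [0.4874 0.183  0.2461] [ 1.7998e+02 -1.0000e-02 -1.0423e+02] F [-0.5 -0.1  1.2] M [ 0.1 -0.1  0. ]
delta tool [ 0.0581 -0.0556  0.0861] [ 0.02 -0.01  6.87]
```

Both views agree: bar top at z≈0.130, disc top at 0.100, centre (0.527,0.1133), yaw 68.7°. Now above the lid, then down to TCP z 0.104.

Call:
move_tool:
  increments: [0.02, -0.019, 0.02, 0, 0, 2.5, 0.04, -0.038, 0.045, 0, 0, 5, 0.058, -0.0555, 0.065, 0, 0, 7, 0.058, -0.0555, 0.086, 0, 0, 7, 0.058, -0.0555, 0.086, 0, 0, 7, 0.058, -0.0555, 0.086, 0, 0, 7]
  jaw: 0.05
  force: 20

```text
time_s: 1.95
tcp_pos: [0.5265, 0.1129, 0.1597]
eef_rot: [179.9, -0.1, -111.2]
contact_force: [-1.4, 0.5, 0.8]
gripper_width: 0.0498
gripper_force: 0.0
```

```bash
python3 -c "
from h import *
go(.527,.1133,.104,-111.3)"
```

```text
now [0.5265 0.1129 0.1597] [ 1.7992e+02 -1.2000e-01 -1.1122e+02] F [-1.4  0.5  0.8] M [ 0.14 -0.13 -0.02]
delta tool [-0.0007 -0.0004  0.0557] [ 0.08 -0.12  0.08]
```

Call:
move_tool:
  increments: [0, 0, 0.025, 0, 0, 0, 0, 0, 0.045, 0, 0, 0, 0, 0, 0.056, 0, 0, 0, 0, 0, 0.056, 0, 0, 0, 0, 0, 0.056, 0, 0, 0]
  jaw: 0.05
  force: 25

```text
time_s: 2.37
tcp_pos: [0.5276, 0.1136, 0.1056]
eef_rot: [-179.9, 0.0, -111.2]
contact_force: [0.9, 0.5, -0.2]
gripper_width: 0.0503
gripper_force: 0.0
```

Call:
move_tool:
  increments: [0, 0, 0, 0, 0, 0, 0, 0, 0, 0, 0, 0, 0, 0, 0, 0, 0, 0, 0, 0, 0, 0, 0, 0, 0, 0, 0, 0, 0, 0, 0, 0, 0, 0, 0, 0]
  jaw: 0.0
  force: 25

```text
time_s: 2.87
tcp_pos: [0.5273, 0.1122, 0.1046]
eef_rot: [-180.0, 0.0, -111.3]
contact_force: [0.7, -0.0, 0.2]
gripper_width: 0.0156
gripper_force: 0.0
```

```bash
python3 -c "
from h import *
go(.527,.1133,.104,-111.3)"
```

```text
now [0.5273 0.1122 0.1046] [-1.7999e+02  1.0000e-02 -1.1134e+02] F [ 0.7 -0.   0.2] M [ 0.09 -0.09  0.04]
delta tool [-0.001   0.0007  0.0006] [-0.01  0.01 -0.04]
```

Call:
move_tool:
  increments: [0, 0, 0, 0, 0, 0, 0, 0, 0, 0, 0, 0, 0, 0, 0, 0, 0, 0, 0, 0, 0, 0, 0, 0]
  jaw: 0.0
  force: 40

```text
time_s: 3.2
tcp_pos: [0.5272, 0.1122, 0.1044]
eef_rot: [-180.0, 0.0, -111.3]
contact_force: [-1.9, 1.0, 1.5]
gripper_width: 0.0118
gripper_force: 40.0
```

Call:
move_tool:
  increments: [0, 0, -0.01, 0, 0, 0, 0, 0, -0.025, 0, 0, 0, 0, 0, -0.05, 0, 0, 0, 0, 0, -0.08, 0, 0, 0, 0, 0, -0.11, 0, 0, 0, 0, 0, -0.14, 0, 0, 0, 0, 0, -0.16, 0, 0, 0, 0, 0, -0.16, 0, 0, 0, 0, 0, -0.16, 0, 0, 0]

```text
time_s: 3.95
tcp_pos: [0.5274, 0.1124, 0.2657]
eef_rot: [-179.9, 0.1, -111.3]
contact_force: [-0.2, -0.5, -1.6]
gripper_width: 0.0116
gripper_force: 40.0
```

```bash
python3 -c "
from h import *
cap('side','s1');go(.474,-.126,.27,-162.2)"
```

```text
now [0.5267 0.1122 0.2643] [ 1.7998e+02  2.0000e-02 -1.1135e+02] F [ 0.3 -0.2 -1.7] M [ 0.08 -0.03  0.04]
delta tool [ 0.241  -0.0376 -0.0058] [3.000e-02 1.000e-02 5.085e+01]
```

View pics/s1.png

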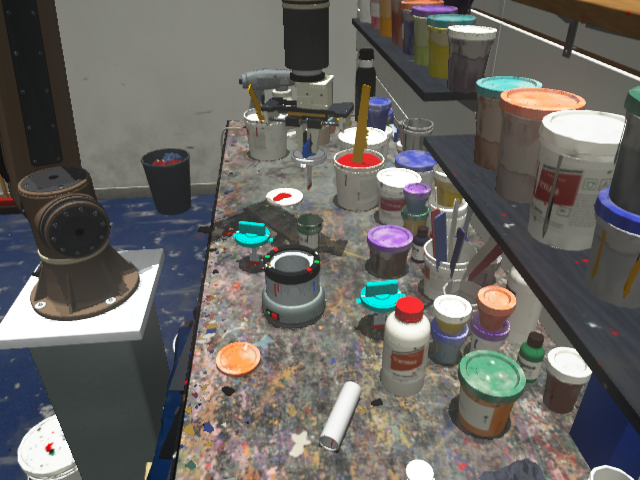

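The lid is gripped and hangs clear at (307,160), blade down; the tub still stands at (310,230). I move partway so the wrist camera sees the mill.

Call:
move_tool:
  increments: [0.025, -0.006, 0, 0, 0, 3, 0.055, -0.013, 0, 0, 0, 6, 0.085, -0.021, 0, 0, 0, 9, 0.115, -0.028, 0, 0, 0, 12, 0.129, -0.032, 0, 0, 0, 14, 0.129, -0.032, 0, 0, 0, 14, 0.129, -0.032, 0, 0, 0, 14, 0.129, -0.032, 0, 0, 0, 14]

```text
time_s: 4.67
tcp_pos: [0.5097, -0.0195, 0.2634]
eef_rot: [179.9, -0.1, -125.3]
contact_force: [0.2, -0.0, -2.3]
gripper_width: 0.0116
gripper_force: 40.0
```

```bash
python3 - <<'E'
from h import *
cap('wrist','w3');go(.474,-.126,.27,-162.2)
E
```

```text
now [ 0.5099 -0.0191  0.2636] [ 1.7995e+02 -5.0000e-02 -1.2529e+02] F [ 0.6 -0.2 -1.4] M [ 0.09 -0.11  0.02]
delta tool [ 0.108  -0.0324 -0.0064] [ 0.04 -0.07 36.91]
```

View pics/w3.png

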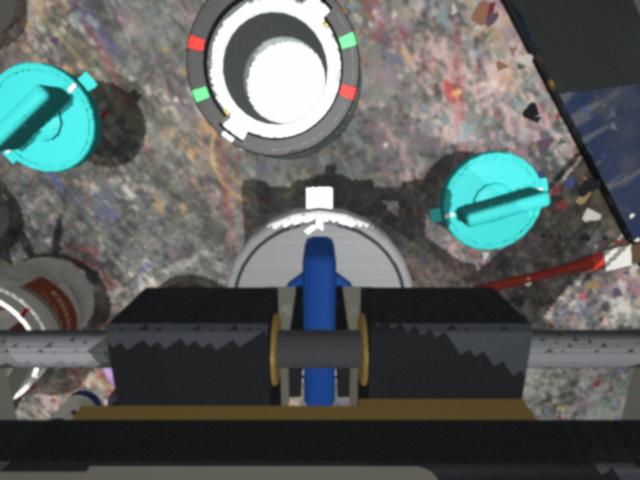

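The wrist view shows the mill near (273,68): greens (347,41),(200,94), reds (196,43),(347,92), ticks (236,130),(315,8). The held lid's front tab is at (319,196). I compute the mill's centre and yaw, and the lid's offset in hand.

```bash
python3 - <<'E'
from h import *
c=load('w3');W=cloud(c);h=cv2.cvtColor(c['frame'],cv2.COLOR_RGB2HSV);H,S,V=[h[...,i] for i in range(3)]
def cent(m,u,v,k=14):
    b=np.zeros_like(m);b[max(0,v-k):v+k,u-k:u+k]=True;vv,uu=np.nonzero(m&b);return uu.mean(),vv.mean(),len(uu),np.nanmedian(W[m&b][:,2])
g=(H>45)&(H<80)&(S>120);rd=((H<8)|(H>172))&(S>130)
for nm,m,pts,off in(('green',g,((347,41),(200,94)),-35),('red',rd,((347,92),(196,43)),-70)):
    p=[cent(m,*q) for q in pts];X=[onz(c,a[0],a[1],.130)[:2] for a in p];d=X[0]-X[1]
    print(nm,[a[3].round(4) for a in p],[a[2] for a in p],'mid',((X[0]+X[1])/2).round(4),'half',np.linalg.norm(d)/2,'mill yaw',(np.degrees(np.arctan2(d[1],d[0]))-off)%180)
X=[onz(c,*q,.130)[:2] for q in((236,130),(315,8))];d=X[1]-X[0];print('ticks',((X[0]+X[1])/2).round(4),np.degrees(np.arctan2(d[1],d[0]))%180)
z=W[...,2];P=W[:170,170:380].reshape(-1,3);P=P[(P[:,2]>.124)&(P[:,2]<.136)];print('collar z',np.median(P[:,2]),cv2.minEnclosingCircle(P[:,:2].astype(np.float32)))
# lid in hand
w=(S<60)&(V>170);b=np.zeros_like(w);b[184:204,300:340]=True;vv,uu=np.nonzero(w&b);
print('tab',uu.min(),uu.max(),vv.min(),vv.max(),np.nanmedian(W[w&b],0))
s=r.get_state();R=Ro.from_euler('xyz',s['eef_rot'],degrees=True)
bl=(H>100)&(H<125)&(S>130);bl[:225]=False;bl[300:]=False;bl[:,:270]=False;bl[:,370:]=False
P=W[bl];T=R.inv().apply(P-s['tcp_pos']);zt=np.nanpercentile(T[:,2],8);Q=T[T[:,2]<zt+.004];print('bar tool: x max',Q[:,0].max(),'y med',np.median(Q[:,1]),'ztop',zt,np.polyfit(Q[:,0],Q[:,1],1))
tip=onz(c,(uu.min()+uu.max())/2,vv.min(),s['tcp_pos'][2]-.017+.005);print('tab tip tool',R.inv().apply(tip-s['tcp_pos']).round(4))
E
```

```text
green [np.float64(0.1304), np.float64(0.1301)] [14, 36] mid [ 0.4703 -0.1251] half 0.05348912797597709 mill yaw 18.21974597778876
red [np.float64(0.1302), np.float64(0.1302)] [186, 222] mid [ 0.4712 -0.1264] half 0.05179557674914715 mill yaw 18.15386416665848
ticks [ 0.4721 -0.124 ] 18.69817570545706
collar z 0.1297899416849266 ((0.47130244970321655, -0.12689943611621857), 0.05800865963101387)
tab 306 332 186 203 [ 0.48406384 -0.05632682  0.24875158]
bar tool: x max 0.03160979487062465 y med -0.0001898133777644636 ztop -0.024708474128118676 [-0.00447915 -0.00018093]
tab tip tool [ 0.0497 -0.0002  0.012 ]
```

Call:
move_tool:
  increments: [0.004, -0.016, 0, 0, 0, 6, 0.008, -0.032, 0, 0, 0, 12, 0.012, -0.048, 0, 0, 0, 18, 0.016, -0.062, 0, 0, 0, 24, 0.02, -0.078, 0, 0, 0, 30, 0.025, -0.093, 0, 0, 0, 36.5, 0.025, -0.093, 0, 0, 0, 36.5, 0.025, -0.093, 0, 0, 0, 36.5, 0.025, -0.093, 0, 0, 0, 36.5]

```text
time_s: 5.47
tcp_pos: [0.5713, -0.093, 0.2638]
eef_rot: [180.0, -0.1, -161.7]
contact_force: [-1.1, 0.2, -1.5]
gripper_width: 0.0115
gripper_force: 40.0
```

```bash
python3 - <<'E'
from h import *
c=cap('wrist','w4');W=cloud(c);h=cv2.cvtColor(c['frame'],cv2.COLOR_RGB2HSV);H,S,V=[h[...,i] for i in range(3)]
z=W[...,2];on=(z>.125)&(z<.136)&(np.hypot(W[...,0]-.472,W[...,1]+.126)<.065)
res=[]
for nm,m,off in(('green',(H>40)&(H<85)&(S>80)&(V>80),-35),('red',((H<8)|(H>172))&(S>130),-70)):
    n,l,st,ce=cv2.connectedComponentsWithStats((m&on).astype(np.uint8))
    k=[i for i in np.argsort(-st[1:,4])[:2]+1];X=[onz(c,*ce[i],.130)[:2] for i in k];d=X[0]-X[1]
    print(nm,[(st[i,4],ce[i].round(1)) for i in k],'mid',((X[0]+X[1])/2).round(4),'half',np.linalg.norm(d)/2,'mill yaw',(np.degrees(np.arctan2(d[1],d[0]))-off)%180)
P=W[on];print('collar z',np.median(P[:,2]),cv2.minEnclosingCircle(P[:,:2].astype(np.float32)),np.nonzero(on)[0].min())
s=r.get_state();R=Ro.from_euler('xyz',s['eef_rot'],degrees=True)
bl=(H>100)&(H<125)&(S>130);bl[:225]=False;bl[300:]=False;bl[:,:270]=False;bl[:,370:]=False
T=R.inv().apply(W[bl]-s['tcp_pos']);zt=np.nanpercentile(T[:,2],8);Q=T[T[:,2]<zt+.004];print('bar',Q[:,0].max(),np.median(Q[:,1]),zt)
go(.4717,-.1265,.24,-161.8)
E
```

```text
green [(np.int32(195), array([275.6, 139.3])), (np.int32(172), array([365. ,   5.1]))] mid [ 0.4721 -0.1263] half 0.05101081486966124 mill yaw 17.791536310266142
red [(np.int32(211), array([393.4,  44.8])), (np.int32(188), array([246.5, 101.6]))] mid [ 0.4713 -0.1265] half 0.051790950137798136 mill yaw 18.158883888748107
collar z 0.12977278268083192 ((0.47115328907966614, -0.12659111618995667), 0.05787237733602524) 0
bar 0.030984460999945316 -0.00027206373540618567 -0.024582405363798472
now [ 0.5712 -0.0929  0.264 ] [ 1.7998e+02 -3.0000e-02 -1.6168e+02] F [-0.1 -0.  -0.7] M [ 0.04 -0.1  -0.03]
delta tool [ 0.105  -0.0006  0.0241] [ 0.02 -0.03  0.12]
```

Two wrist places agree: mill (0.4715,-0.1266), yaw 18.15°, collar top 0.130. Now over the mill and down to just above the collar.

Call:
move_tool:
  increments: [0.025, 0, 0, 0, 0, 0, 0.055, 0, 0, 0, 0, 0, 0.085, 0, 0, 0, 0, 0, 0.105, 0, 0, 0, 0, 0.1, 0.105, 0, 0.01, 0, 0, 0.1, 0.105, 0, 0.024, 0, 0, 0.1, 0.105, 0, 0.024, 0, 0, 0.1, 0.105, 0, 0.024, 0, 0, 0.1]

```text
time_s: 6.18
tcp_pos: [0.4714, -0.1261, 0.2402]
eef_rot: [180.0, -0.1, -161.8]
contact_force: [-0.1, -0.2, -1.3]
gripper_width: 0.0118
gripper_force: 40.0
```

```bash
python3 -c "
from h import *
go(.4715,-.1266,.157,-161.85)"
```

```text
now [ 0.4714 -0.1261  0.2402] [ 1.7999e+02 -5.0000e-02 -1.6185e+02] F [-0.1 -0.2 -1.3] M [-0.   -0.17  0.01]
delta tool [-0.     -0.0005  0.0832] [ 0.01 -0.05  0.  ]
```

Call:
move_tool:
  increments: [0, -0.0003, 0.015, 0, 0, 0, 0, -0.0003, 0.035, 0, 0, 0, 0, -0.0003, 0.055, 0, 0, 0, 0, -0.0003, 0.072, 0, 0, 0, 0, -0.0003, 0.083, 0, 0, 0, 0, -0.0003, 0.083, 0, 0, 0, 0, -0.0003, 0.083, 0, 0, 0]

```text
time_s: 6.77
tcp_pos: [0.4723, -0.1266, 0.1576]
eef_rot: [-180.0, -0.0, -161.9]
contact_force: [-0.6, -0.3, -1.6]
gripper_width: 0.0121
gripper_force: 40.0
```

```bash
python3 - <<'E'
from h import *
s=cap('side','s2')['frame'];t=cap('top','t2')['frame'];w=cap('wrist','w5')['frame']
o=np.zeros((600,800,3),np.uint8);o[:300,:400]=cv2.resize(s[220:340,212:372],(400,300),interpolation=3);o[:300,400:]=cv2.resize(t[215:335,280:440],(400,300),interpolation=3);o[300:,:400]=cv2.resize(w,(400,300),interpolation=3)
o[300:,400:]=cv2.resize(w[180:300,240:400],(400,300),interpolation=3)
cv2.imwrite('pics/c2.png',o[:,:,::-1]);go(.4715,-.1266,.137,-161.85)
E
```

```text
now [ 0.4728 -0.1266  0.1586] [-1.7996e+02  1.0000e-01 -1.6190e+02] F [ 0.5 -0.2 -1.6] M [ 0.09 -0.12 -0.01]
delta tool [0.0013 0.0005 0.0216] [-0.04  0.1  -0.05]
```

View pics/c2.png

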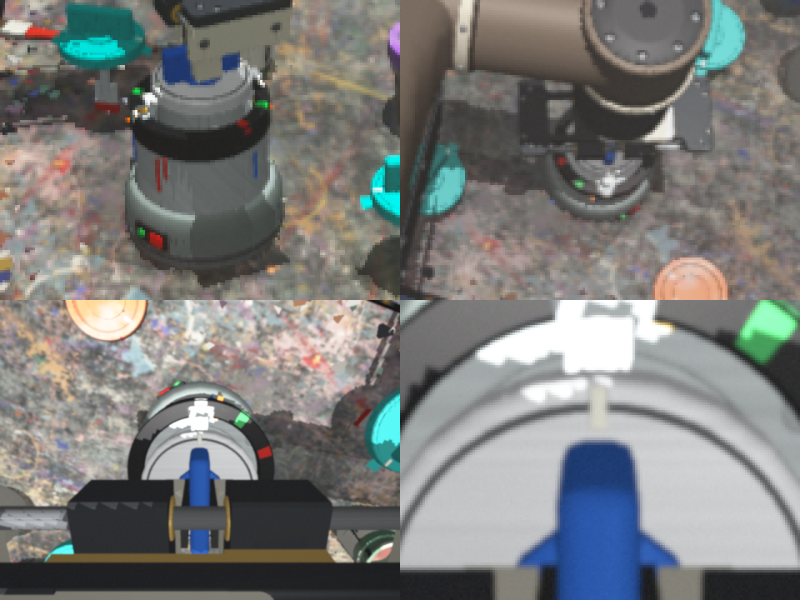

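The tab at lower-right crop (598,345) lines up with the collar's white tick and gap at (640,320), and the bar points at it. Lowering gently while watching the force.

Call:
move_tool:
  increments: [0.0004, 0, 0.005, 0, 0, 0, 0.0004, 0, 0.010, 0, 0, 0, 0.0004, 0, 0.014, 0, 0, 0, 0.0004, 0, 0.014, 0, 0, 0, 0.0004, 0, 0.014, 0, 0, 0]

```text
time_s: 7.33
tcp_pos: [0.4712, -0.127, 0.143]
eef_rot: [180.0, -0.0, -161.9]
contact_force: [-0.9, -0.3, -1.2]
gripper_width: 0.0119
gripper_force: 40.0
```

```bash
python3 -c "
from h import *
go(.4715,-.1266,.137,-161.85)"
```

```text
now [ 0.4712 -0.127   0.143 ] [ 1.7999e+02 -5.0000e-02 -1.6193e+02] F [-0.9 -0.3 -1.2] M [ 0.07 -0.19 -0.04]
delta tool [-0.0004  0.0002  0.006 ] [ 0.01 -0.05 -0.08]
```

Call:
move_tool:
  increments: [0, 0, 0.003, 0, 0, 0, 0, 0, 0.006, 0, 0, 0, 0, 0, 0.006, 0, 0, 0, 0, 0, 0.006, 0, 0, 0]

```text
time_s: 7.67
tcp_pos: [0.4716, -0.1269, 0.1374]
eef_rot: [-180.0, 0.0, -161.9]
contact_force: [0.0, 0.6, 0.7]
gripper_width: 0.0115
gripper_force: 40.0
```

```bash
python3 -c "
from h import *
go(.4715,-.1266,.137,-161.85)"
```

```text
now [ 0.4716 -0.1269  0.1374] [-1.7999e+02  2.0000e-02 -1.6192e+02] F [0.  0.6 0.7] M [ 0.12 -0.08 -0.01]
delta tool [0.     0.0003 0.0004] [-0.01  0.02 -0.07]
```

Call:
move_tool:
  increments: [0, 0, 0.0015, 0, 0, 0, 0, 0, 0.0015, 0, 0, 0, 0, 0, 0.0015, 0, 0, 0, 0, 0, 0.0015, 0, 0, 0]

```text
time_s: 8.0
tcp_pos: [0.4717, -0.1269, 0.1374]
eef_rot: [-180.0, 0.1, -161.9]
contact_force: [-5.6, 3.5, 14.4]
gripper_width: 0.0118
gripper_force: 40.0
```

```bash
python3 -c "
from h import *
go(.4715,-.1266,.137,-161.85)"
```

```text
now [ 0.4717 -0.1269  0.1374] [-1.7996e+02  6.0000e-02 -1.6190e+02] F [-5.6  3.5 14.4] M [1.32 2.18 0.03]
delta tool [0.0001 0.0004 0.0004] [-0.04  0.06 -0.05]
```

Seated: contact at TCP z 0.1374, so the lid's underside is at about 0.118. I ease the press, grip at 60 N and twist in two stages.

Call:
move_tool:
  increments: [0, 0, -0.001, 0, 0, 0, 0, 0, -0.001, 0, 0, 0, 0, 0, -0.001, 0, 0, 3, 0, 0, -0.001, 0, 0, 6, 0, 0, -0.001, 0, 0, 9, 0, 0, -0.001, 0, 0, 12, 0, 0, -0.001, 0, 0, 15, 0, 0, -0.001, 0, 0, 15, 0, 0, -0.001, 0, 0, 15]
  force: 60

```text
time_s: 8.75
tcp_pos: [0.4718, -0.1267, 0.1374]
eef_rot: [180.0, 0.0, -176.9]
contact_force: [-2.2, 2.8, 8.4]
gripper_width: 0.0115
gripper_force: 60.0
```

```bash
python3 -c "
from h import *
go(.4715,-.1266,.137,163.15)"
```

```text
now [ 0.4718 -0.1267  0.1374] [ 1.8000e+02  5.0000e-02 -1.7693e+02] F [-2.2  2.8  8.4] M [ 1.12  0.81 -0.06]
delta tool [0.0003 0.0001 0.0004] [1.000e-02 5.000e-02 1.992e+01]
```

Call:
move_tool:
  increments: [0, 0, 0, 0, 0, 3, 0, 0, 0, 0, 0, 6, 0, 0, 0, 0, 0, 9, 0, 0, 0, 0, 0, 12, 0, 0, 0, 0, 0, 15, 0, 0, 0, 0, 0, 18, 0, 0, 0, 0, 0, 20, 0, 0, 0, 0, 0, 20, 0, 0, 0, 0, 0, 20, 0, 0, 0, 0, 0, 20]

```text
time_s: 9.58
tcp_pos: [0.4718, -0.1264, 0.1374]
eef_rot: [180.0, 0.0, 163.1]
contact_force: [-2.7, 4.8, 8.3]
gripper_width: 0.0116
gripper_force: 60.0
```

```bash
python3 - <<'E'
from h import *
w=cap('wrist','w6')['frame'];s=cap('side','s3')['frame']
o=np.zeros((600,800,3),np.uint8);o[:,:480]=cv2.resize(w,(800,600),interpolation=3)[:,160:640]
o[:480,480:]=cv2.resize(s[200:360,240:347],(320,480),interpolation=3);cv2.imwrite('pics/c3.png',o[:,:,::-1])
go(.4715,-.1266,.137,163.15)
E
```

```text
now [ 0.4719 -0.1265  0.1374] [1.7996e+02 5.0000e-02 1.6309e+02] F [-2.8  4.4  8.5] M [1.78 0.93 0.09]
delta tool [ 0.0003 -0.0002  0.0004] [ 0.04  0.05 -0.06]
```

View pics/c3.png

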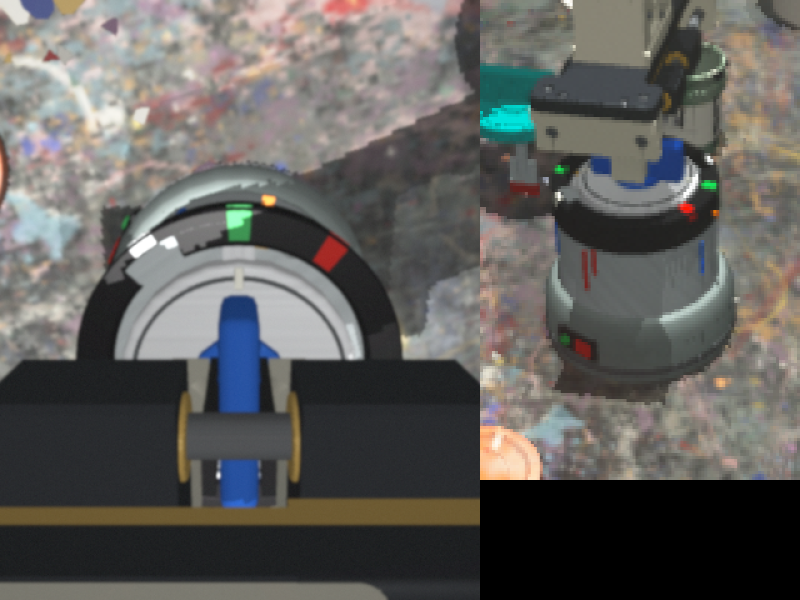

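The lid's tick at (239,280) and the bar point straight at the green mark (239,222), short of the red at (330,252). The gap is at (160,260), so the tabs are under the lip, and the tub stands at (705,110) in the side crop. I let it settle and hand in.

Call:
move_tool:
  increments: [0, 0, 0, 0, 0, 0, 0, 0, 0, 0, 0, 0, 0, 0, 0, 0, 0, 0, 0, 0, 0, 0, 0, 0, 0, 0, 0, 0, 0, 0, 0, 0, 0, 0, 0, 0]

```text
time_s: 10.18
tcp_pos: [0.4719, -0.1264, 0.1374]
eef_rot: [180.0, 0.0, 163.1]
contact_force: [-1.6, 5.2, 7.8]
gripper_width: 0.0116
gripper_force: 60.0
```

```bash
python3 -c "
from h import *
go(.4715,-.1266,.137,163.15);print(r.close_job())"
```

```text
now [ 0.4719 -0.1264  0.1374] [1.7995e+02 5.0000e-02 1.6309e+02] F [-1.6  5.2  7.8] M [1.8  0.95 0.11]
delta tool [ 0.0003 -0.0003  0.0004] [ 0.05  0.05 -0.06]
the job is handed in; nothing more can be done
None
```

The lid is seated in the mill, twisted to the green marks and still gripped there, the tub is standing, and the job was handed in at about 10 s of the 48 s; no verdict came back.

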